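# Gauge the airer-rail bush with a go / no-go plug

## Robot

A 6-joint arm with a two-finger parallel gripper is mounted at the origin on the work surface. World frame = base frame: x ahead of the robot, y to its left, z up, the work surface at z = 0. Lengths are in m, angles in rad, forces in N, time in s.
With the tool pointing down it reaches from about 0.225 to 0.875 m from the base axis. Payload 3.4 kg.
Tool frame: the origin (TCP) lies midway between the tips of the shut fingers; the grasp point (between the pads) lies 19 mm behind it; z points along the fingers, y is the direction in which the jaws open and shut (so a half turn about z gives the same grasp; the last joint's range is limited). The gripper opens to 85 mm and grips with 20 to 120 N. Pads are 22 mm wide; open, the fingers measure 114 mm over their backs; the gripper's body (76 mm by 85 mm) begins 54 mm behind the grasp point. The pads swing forward as they close: fully open they stand 13 mm farther back than shut.
Start: joints at [-1.457, 0.276, 1.505, -0, 1.361, -0.121], TCP at [0.134, -0.559, 0.231] pointing down, gripper open.
Joint ranges: [-2.89, 2.89], [-0.75, 2.08], [0.22, 2.7], [-1.18, 4.32], [0.11, 2.71], [-2.7, 2.7]. Speed limits (rad/s): [2.57, 2.57, 3.14, 3.14, 3.14, 3.14].

## Interface

Orientations are given as a rotation vector (axis times angle).
In Python, from rig import * gives the robot as it stands.
- The arm moves only by the tool move_arm, never from a script. Its argument "deltas" is a list of rows, each a list of 2 entries, a list of its own where there are three numbers: the shift along the tool's x, y, z in cm, then the turn, a rotation vector about the tool's x, y, z in rad. A call has 1 to 8 rows; each row is the pose to reach, as a shift and turn from the pose measured when the call began, along the tool's axes at that moment; what a row does not reach only later rows make up. A row lasts 1/8 s, in which the tool goes at most 62.5 mm and 10.7 degrees, less where a joint would pass 70% of its speed; a pose out of reach is approached as far as the arm can. A call with a gripper value outside its range is refused whole. "grip" is the closure, from 0 (fully open) to 1 (shut), set as the call begins (left out, the last holds). The fingers move at their own pace and stop on an object; "squeeze" is the grip in N (left out, the last holds). Time passes only in rows, so rows that repeat a pose let the fingers close. It gives the time, the measured TCP pose, the force and the opening at its end, in the units of the state.
- read_state(): the state, without advancing time (a new reading comes with each control period).
- get_image(name): name is "side" or "top"; returns the picture (480x640x3 uint8, red, green, blue); there is no depth.
- get_calibration(name): a dict with "K" (3x3 intrinsics, pixels), "R" (3x3) and "t" (3): a world point X has camera coordinates R X + t. Camera axes: x right, y down, z forward; pixel columns grow to the right and rows downward; lengths in m; the calibration is good to about 2 mm. A picture is of the moment at which its call begins. get_calibration takes no time and is no camera call.
- close_job(): hands the job in, once; it reports no verdict.
The state is a dict: "time_s": time; "qpos": joint angles; "joint_velocities": joint speeds; "effort": joint torques, N m; "tcp_pos": TCP position; "tool_rot": TCP orientation; "contact_force": force on the tool from outside, world axes, zero at the start; "torque": the same for the moment, N m; "width": finger opening in m.
Only numpy, scipy, OpenCV 4.12 (cv2) and the standard library are available. Lean on these libraries where they do the work, as an engineer would, in place of code of your own. Each camera call takes 0.05 s, during which the arm holds its last target.

## Task

Check the bush in the grey airer bracket with the double-ended plug gauge from its wooden stand: push the green go end fully home, until its collar meets the bush, draw it out, then press the red no-go end centrally into the mouth of the bore for a second, gently but firmly, to confirm that it will not enter, and lay the gauge back in its stand. The bush is clamped a little off centre, so feel your way in: never push on the bracket with more than 20 N. Leave the laundry things where they are.

Things in the scene. Friction and masses are not known exactly. Their poses are not given: they have to be found in the camera images.
- gauge: Double-ended plug gauge, about 0.2 kg, 110 mm long along its y axis; origin on the axis at the handle's middle. Handle: black block 22 mm wide (x), 28 mm high (z), y = -26 to 26 mm, green band near +y, red near -y; grip it across x from above. A 32 mm diameter collar (green +y, red -y) closes each end, outer face 30 mm from the origin. Plug ends beyond the collars are steel, rigid and coaxial.
- go_tip (a point): Centre of the go end's nose tip, 60 mm from the gauge's origin along +y. Go end: cylinder 22 mm in diameter from y = 30 to 50 mm, then a nose tapering evenly to 10 mm in diameter at y = 60.
- nogo_tip (a point): Centre of the no-go end's nose tip, 50 mm from the gauge's origin along -y. No-go end: cylinder 27 mm in diameter from y = -30 to -43 mm, then a nose tapering evenly to 17 mm in diameter at y = -50. Centred in the bore its nose enters about 5 mm and then jams.
- bracket: Grey rail bracket fixed to the board, origin under its centre. Base plate 110 (x) by 60 (y) by 8 mm; frame 90 mm wide (x), 24 mm thick (y), 114 mm high, holding a bush whose bore runs along the bracket's y axis. The bush is clamped rigidly in x and z; along y it gives on a stiff spring of 8 N per mm. Its brass flanges, 54 mm in diameter, end 16 mm from the mid-plane on both sides.
- bore (a point): Nominal centre of the 24 mm through-bore, midway through, 70 mm above the board. Either side may be entered. The true axis is parallel to the bracket's y but up to 3.5 mm off this point in x and, separately, in height: not measured, to be felt or seen. With the go end fully home the gauge's origin is 46 mm from here along y.
- stand: Wooden gauge stand fixed to the board, origin under its centre, base 70 (x) by 110 (y) by 8 mm. The gauge lies along its y axis, handle on a pedestal 18 mm wide (x), 40 mm long, 36 mm high. At y = -42 and 42 mm an 8 mm thick post, 54 mm high, has a notch 34 mm wide for the plug ends, its floor 32 mm above the board.
- rest (a point): Where the gauge's origin belongs when it lies in the stand, 50 mm above the board over the stand's centre (either way round).
- tub: White plastic container with screw-top lid, 110 mm in diameter, 152 mm high, origin under its centre; leave alone.
- spray: Closed blue spray bottle with white trigger head, 76 mm in diameter, 214 mm high, origin under its centre; leave alone.
- scoop: Aluminium scoop, 175 mm long along its x axis, 33 mm high, origin near the back of its bowl; leave alone.
- peg_dish: White ceramic dish of clothes pegs, 124 mm in diameter, 40 mm high, origin under its centre; leave alone.
- hanger: Folded white plastic hanger lying flat, 440 mm long along its x axis, gripped by a yellow spring clip, 35 mm high, origin near its middle; leave alone.
- peg: Single wooden clothes peg, 75 mm long along x, 10 mm high, origin under its centre; leave alone.
Things that resemble listed ones, but are neither listed nor needed, are in the scene too. There is more than one size of the stand; the one meant has the size given above. Of the things that look like the gauge, the smaller one is meant.

How it is judged:
By the outcome, as a careful person would: the job done as asked, in the order asked, and still so for the second after the job is handed in, with the robot touching nothing.
It also fails if it takes over 67 s, if anything falls off the work surface, if the arm or the gripper's body presses on something with over 40 N, if the wrist force passes 120 N, or if a joint passes its speed limit or range.

## Working session

There is one attempt and no reset: what is moved stays moved. The work goes in short steps, Python scripts to look and compute and a tool call to move; the robot and the scene stay as the last step left them, time stands still between calls to the robot, and variables do not carry over. Pictures are saved under pics/ and viewed, and the job is handed in when it is done.

Besides the shell and the picture viewer there is one more tool, called after "Request:" in YAML: its name, and indented under it one key for each argument. move_arm: Moves the arm, as the interface text tells. Its arguments: {"type":"object","properties":{"deltas":{"type":"array"},"grip":{"type":"number"},"squeeze":{"type":"number"}},"required":["deltas"]}

```bash
ls; mkdir -p pics
python3 - <<'E'
from rig import *
import cv2
s=read_state();print(s)
for n in("side","top"):
    im=get_image(n);cv2.imwrite(f"pics/{n}0.png",im[:,:,::-1]);c=get_calibration(n);print(n,c)
E
```

```text
pics
{'time_s': 0.0, 'qpos': array([-1.45700937e+00,  2.76608893e-01,  1.50611973e+00,  6.58802020e-06,
        1.36069899e+00, -1.21001102e-01]), 'joint_velocities': array([ 2.97804516e-04,  4.09903126e-05, -8.52490097e-04, -2.62892463e-03,
        1.27769639e-04,  2.48466821e-03]), 'effort': array([-3.27268419e-03, -4.16782701e+01, -2.45808578e+01, -7.97353914e-04,
        1.08479595e-02,  1.31179172e-05]), 'tcp_pos': array([ 0.13370317, -0.55870456,  0.23043713]), 'tool_rot': array([-3.11814776e+00, -3.67740641e-01, -2.05036393e-05]), 'contact_force': array([ 0.8654622 ,  0.10325418, -0.01758506]), 'torque': array([0.0630685 , 0.03253976, 0.04184965]), 'width': 0.08536368501572815}
side {'K': array([[460.00977557,   0.        , 312.86688994],
       [  0.        , 460.00977557, 236.79718768],
       [  0.        ,   0.        ,   1.        ]]), 'R': array([[-0.97870165, -0.20513611,  0.00789039],
       [-0.16546318,  0.76550599, -0.62178977],
       [ 0.12151139, -0.60985224, -0.78314445]]), 't': array([0.54421643, 0.1417585 , 1.05953426])}
top {'K': array([[457.30155979,   0.        , 313.88491469],
       [  0.        , 457.30155979, 238.47961601],
       [  0.        ,   0.        ,   1.        ]]), 'R': array([[ 0.02520674, -0.99966437,  0.00598068],
       [-0.99257629, -0.02573916, -0.11886887],
       [ 0.11898292, -0.00293998, -0.99289195]]), 't': array([-0.00933035,  0.55872499,  0.98291215])}
```

View pics/side0.png

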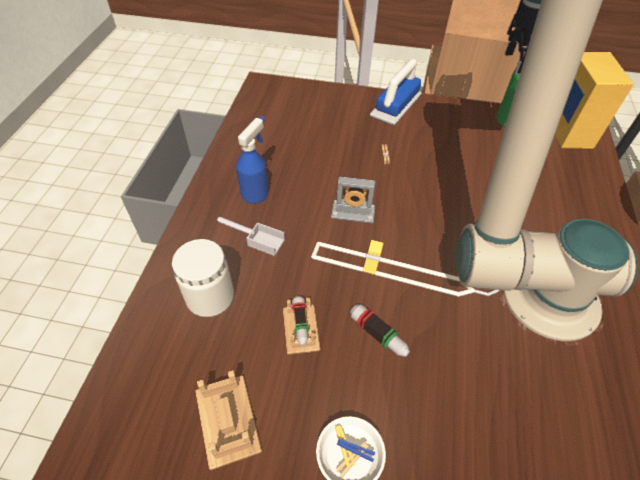

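View pics/top0.png

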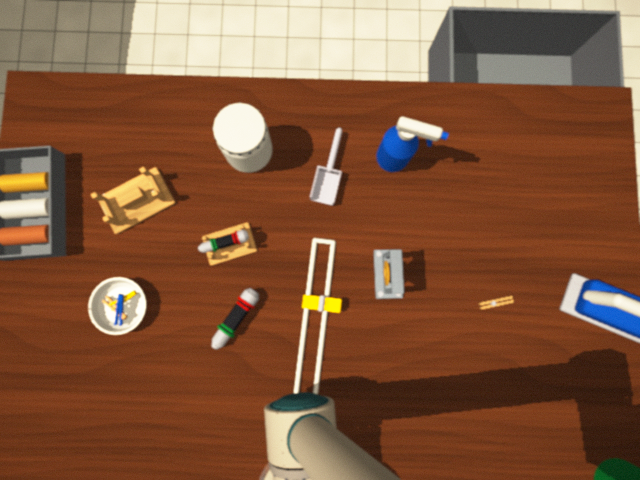

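Candidates: the gauge in the stand (top 225,242; side 301,322) and a loose, larger one (top 235,318; side 380,330). The stands are a small one (top 229,243) and a large empty one (top 135,200). I'll take a close crop to check.

Run:
```python
import cv2,numpy as np
t=cv2.imread("pics/top0.png");s=cv2.imread("pics/side0.png")
def cr(im,x,y,w,h,f): return cv2.resize(im[y:y+h,x:x+w],None,fx=f,fy=f,interpolation=cv2.INTER_CUBIC)
a=cr(t,190,210,80,60,5);b=cr(t,350,240,80,60,5);c=cr(s,265,285,80,75,5)[:300*5//5*1+75];d=cr(s,315,165,80,75,5)
cv2.imwrite("pics/c1.png",np.vstack([np.hstack([a,b])]))
cv2.imwrite("pics/c2.png",np.hstack([c,d]))
```

```text
(no output)
```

View pics/c1.png

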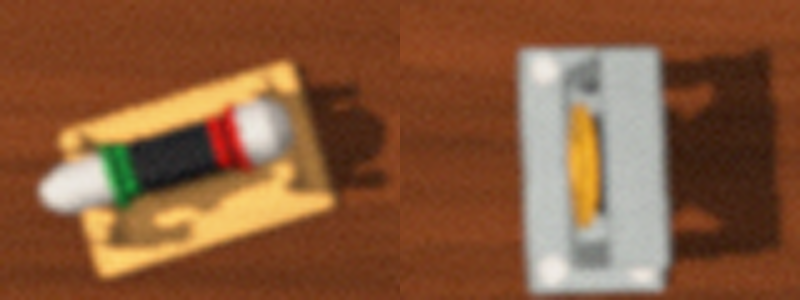

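View pics/c2.png

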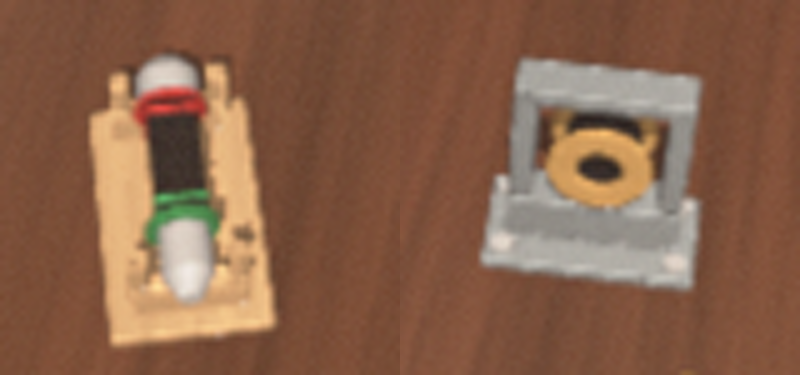

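```bash
cat > h.py <<'E'
import numpy as np,cv2
from rig import *
from scipy.optimize import least_squares
C={n:get_calibration(n) for n in("side","top")}
def proj(n,X):
    c=C[n];p=np.atleast_2d(X)@c["R"].T+c["t"];q=p@c["K"].T;return q[:,:2]/q[:,2:]
def W(pose,P):
    x,y,a=pose;P=np.atleast_2d(P);c,s=np.cos(a),np.sin(a)
    return np.c_[x+c*P[:,0]-s*P[:,1],y+s*P[:,0]+c*P[:,1],P[:,2]]
def ray(n,uv,z):
    c=C[n];d=c["R"].T@np.linalg.inv(c["K"])@np.r_[uv,1];o=-c["R"].T@c["t"];return o+d*(z-o[2])/d[2]
def crop(u,v,ox,oy,f=5): return np.array([(u+.5)/f-.5+ox,(v+.5)/f-.5+oy])
E
python3 - <<'E'
from h import *
for n in C: print(n,-C[n]["R"].T@C[n]["t"])
def box(cx,cy,z):return [[a*cx/2,b*cy/2,z] for a,b in((-1,-1),(1,-1),(1,1),(-1,1))]
# stand top corners
st=[crop(*p,190,210) for p in((60,133),(293,62),(335,207),(100,278))]
for p in st: print(ray("top",p,.008))
br=[crop(*p,350,240) for p in((118,48),(260,48),(270,290),(128,295))]
print()
for p in br: print(ray("top",p,.008))
print('side stand')
for p in((92,112),(245,98),(274,328),(112,345)): print(ray("side",crop(*p,265,285),.004))
print('side bracket base near edge bottom')
for p in((482,264),(690,290)): print(ray("side",crop(p[0]-400,p[1],315,165),.0))
for p in((522,58),(701,75)): print(ray("side",crop(p[0]-400,p[1],315,165),.114))
# gauge ends top
print('gauge');
for p in((40,195),(292,120)): print(ray("top",crop(*p,190,210),.05))
print('loose');print(ray("top",(217,345),.03),ray("top",(254,292),.03))
E
```

```text
side [0.42733584 0.6492808  0.91361828]
top [0.43786261 0.00794364 1.04239638]
[0.5604179  0.26050764 0.008     ]
[0.59585653 0.15594743 0.008     ]
[0.52984715 0.13409773 0.008     ]
[0.49493192 0.23887821 0.008     ]

[ 0.54077559 -0.13055068  0.008     ]
[ 0.5424422  -0.19517353  0.008     ]
[ 0.43335033 -0.19993003  0.008     ]
[ 0.42951832 -0.13613136  0.008     ]
side stand
[0.59279078 0.15260791 0.004     ]
[0.52691613 0.13111354 0.004     ]
[0.49225176 0.23732167 0.004     ]
[0.55731606 0.25900196 0.004     ]
side bracket base near edge bottom
[ 0.53590177 -0.13586226  0.        ]
[ 0.42677523 -0.14121576  0.        ]
[ 0.52741305 -0.17493641  0.114     ]
[ 0.43904255 -0.18197362  0.114     ]
gauge
[0.52804717 0.25746524 0.05      ]
[0.56379388 0.14929053 0.05      ]
loose
[0.32138924 0.20892305 0.03      ] [0.43737595 0.13349654 0.03      ]
```

Sizes agree: the gauge in the stand measures 114 mm and the loose one 138 mm, and the small stand is 110×69. I'll build the move helper and overlay the fit.

```bash
cat >> h.py <<'E'
from scipy.spatial.transform import Rotation as Ro
def down(yaw): # tool z down, tool x at yaw
    c,s=np.cos(yaw),np.sin(yaw);return Ro.from_matrix(np.array([[c,s,0],[s,-c,0],[0,0,-1]]))
def delta(p,yaw):
    s=read_state();R=Ro.from_rotvec(s["tool_rot"]);d=R.inv().apply(np.array(p)-s["tcp_pos"])*100
    r=(R.inv()*down(yaw)).as_rotvec();print("t",s["time_s"],"delta cm",d.round(3),"turn",r.round(4));return d,r
def st():
    s=read_state();print(round(s["time_s"],3),"tcp",s["tcp_pos"].round(4),"rot",s["tool_rot"].round(4),"F",s["contact_force"].round(2),"T",s["torque"].round(2),"w",round(s["width"],4),"q",s["qpos"].round(2))
ST=np.array([.544,.196,.322]);BR=np.array([.484,-.167,.048])
E
python3 - <<'E'
from h import *
delta([.544,.196,.12],np.pi/2+.322)
def box(cx,cy,z):return np.array([[a*cx/2,b*cy/2,z] for a,b in((-1,-1),(1,-1),(1,1),(-1,1))])
def circ(r,y,z,x=0):
    a=np.linspace(0,2*np.pi,40);return np.c_[x+r*np.cos(a),0*a+y,z+r*np.sin(a)]
ims=[]
for n,(ox,oy,w,h),(ox2,oy2) in (("top",(190,210,80,60),(350,240)),("side",(265,285,80,75),(315,165))):
    im=cv2.imread(f"pics/{n}0.png");r=[]
    for (ax,ay),pose,polys in (((ox,oy),ST,[box(.07,.11,.008),circ(.016,.03,.05),circ(.016,-.03,.05)]),((ox2,oy2),BR,[box(.11,.06,.008),box(.09,.024,.114),circ(.027,.016,.07),circ(.012,.016,.07)])):
        c=cv2.resize(im[ay:ay+h,ax:ax+w],None,fx=5,fy=5,interpolation=cv2.INTER_CUBIC)
        for P in polys:
            q=(proj(n,W(pose,P))-[ax,ay]+.5)*5-.5
            cv2.polylines(c,[q.round().astype(int)],True,(255,0,255),1)
        r.append(c)
    ims.append(np.hstack(r))
cv2.imwrite("pics/ov.png",cv2.resize(np.vstack(ims),None,fx=.85,fy=.85))
E
```

```text
t 0.1 delta cm [ 57.461 -63.842  11.168] turn [-1.100e-03 -1.500e-03 -1.658e+00]
```

View pics/ov.png

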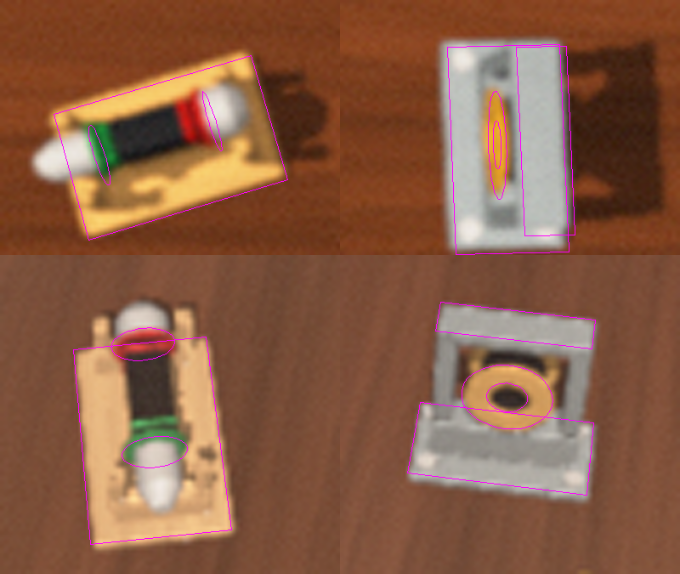

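The overlay agrees in both views to about 1–1.5 px. The gauge sits in the small stand, go end toward world +y. Now moving above it.

Request:
move_arm:
  deltas:
    - [[57.4, -63.8, 0], [0, 0, -1.45]]
    - [[57.4, -63.8, 0], [0, 0, -1.45]]
    - [[57.4, -63.8, 0], [0, 0, -1.45]]
    - [[57.4, -63.8, 0], [0, 0, -1.45]]
    - [[57.4, -63.8, 0], [0, 0, -1.45]]
    - [[57.4, -63.8, 0], [0, 0, -1.45]]
    - [[57.4, -63.8, 0], [0, 0, -1.45]]
    - [[57.4, -63.8, 0], [0, 0, -1.45]]
  grip: 0.4
  squeeze: 60

```text
time_s: 1.1
tcp_pos: [0.3729, -0.118, 0.2315]
tool_rot: [-2.086, -2.349, -0.002]
contact_force: [1.5, -0.5, -0.1]
width: 0.0508
```

```bash
python3 -c "
from h import *
st();delta([.544,.196,.11],np.pi/2+.322)"
```

```text
1.1 tcp [ 0.3729 -0.118   0.2315] rot [-2.0858e+00 -2.3486e+00 -1.9000e-03] F [ 1.51 -0.49 -0.06] T [ 0.03 -0.04 -0.02] w 0.0508 q [-0.49 -0.01  1.85  0.    1.3  -0.6 ]
t 1.1 delta cm [29.144 20.694 12.201] turn [ 0.0007 -0.0011 -0.2036]
```

Request:
move_arm:
  deltas:
    - [[29.14, 20.69, 6], [0, 0, -0.204]]
    - [[29.14, 20.69, 9], [0, 0, -0.204]]
    - [[29.14, 20.69, 11], [0, 0, -0.204]]
    - [[29.14, 20.69, 12.2], [0, 0, -0.204]]
    - [[29.14, 20.69, 12.2], [0, 0, -0.204]]
    - [[29.14, 20.69, 12.2], [0, 0, -0.204]]
    - [[29.14, 20.69, 12.2], [0, 0, -0.204]]
    - [[29.14, 20.69, 12.2], [0, 0, -0.204]]

```text
time_s: 2.1
tcp_pos: [0.5433, 0.1959, 0.1093]
tool_rot: [-1.834, -2.549, 0.001]
contact_force: [-0.1, -0.6, 0.5]
width: 0.0511
```

Run:
```python
from h import *
st();delta([.544,.196,.034],np.pi/2+.322)
a=get_image("top")[150:300,150:310,::-1];b=get_image("side")[230:380,220:380,::-1]
cv2.imwrite("pics/p1.png",np.hstack([cv2.resize(i,None,fx=2.5,fy=2.5,interpolation=2) for i in(a,b)]))
```

```text
2.1 tcp [0.5433 0.1959 0.1093] rot [-1.8337e+00 -2.5490e+00  1.2000e-03] F [-0.07 -0.56  0.46] T [-0.06 -0.01 -0.03] w 0.0511 q [ 0.23  0.37  1.68  0.    1.09 -0.1 ]
t 2.1 delta cm [-0.02   0.085  7.525] turn [-0.0015 -0.0008  0.0015]
```

View pics/p1.png

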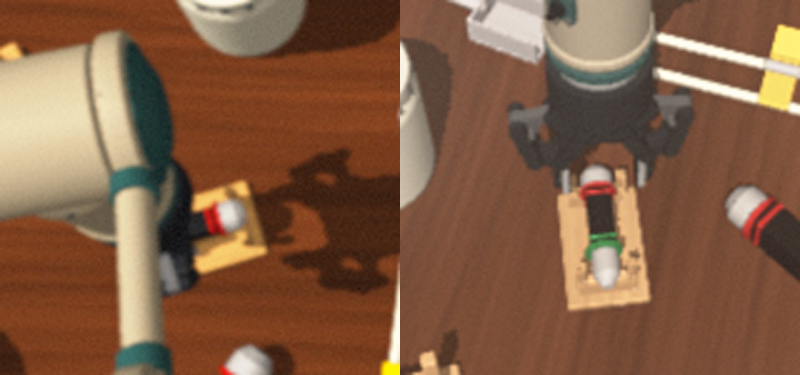

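The gripper straddles the gauge centrally (side view, about px 601,215 in the crop). Going down.

Request:
move_arm:
  deltas:
    - [[0, 0.08, 4], [0, 0, 0]]
    - [[0, 0.08, 6.5], [0, 0, 0]]
    - [[0, 0.08, 7.5], [0, 0, 0]]
    - [[0, 0.08, 7.5], [0, 0, 0]]
    - [[0, 0.08, 7.5], [0, 0, 0]]

```text
time_s: 2.82
tcp_pos: [0.5452, 0.1951, 0.0368]
tool_rot: [1.837, 2.547, 0.004]
contact_force: [0.2, 0.2, 0.4]
width: 0.0511
```

Request:
move_arm:
  deltas:
    - [[0, 0, 0], [0, 0, 0]]
    - [[0, 0, 0], [0, 0, 0]]
    - [[0, 0, 0], [0, 0, 0]]
    - [[0, 0, 0], [0, 0, 0]]
  grip: 1.0
  squeeze: 60

```text
time_s: 3.32
tcp_pos: [0.5461, 0.1953, 0.038]
tool_rot: [1.836, 2.546, 0.007]
contact_force: [-1.1, -0.5, 7.0]
width: 0.0214
```

```bash
python3 -c "
from h import *
st()"
```

```text
3.325 tcp [0.5461 0.1953 0.038 ] rot [1.8355 2.5458 0.0066] F [-1.12 -0.52  7.01] T [-0.08  0.16 -0.02] w 0.0214 q [ 0.22  0.45  1.77  0.    0.92 -0.1 ]
```

Request:
move_arm:
  deltas:
    - [[0, 0, -1], [0, 0, 0]]
    - [[0, 0, -4], [0, 0, 0]]
    - [[0, 0, -8], [0, 0, 0]]
    - [[0, 0, -12], [0, 0, 0]]
    - [[0, 0, -12], [0, 0, 0]]
    - [[0, 0, -12], [0, 0, 0]]

```text
time_s: 4.08
tcp_pos: [0.5445, 0.1949, 0.1574]
tool_rot: [1.836, 2.547, 0.005]
contact_force: [-0.2, 0.4, -1.7]
width: 0.0209
```

Run:
```python
from h import *
st()
a=get_image("top")[150:300,150:310,::-1];b=get_image("side")[230:380,220:380,::-1]
cv2.imwrite("pics/p2.png",np.hstack([cv2.resize(i,None,fx=2.5,fy=2.5,interpolation=2) for i in(a,b)]))
```

```text
4.075 tcp [0.5445 0.1949 0.1574] rot [1.8361 2.5468 0.0046] F [-0.2   0.45 -1.72] T [ 0.03  0.01 -0.06] w 0.0209 q [ 0.22  0.33  1.62  0.    1.19 -0.1 ]
```

View pics/p2.png

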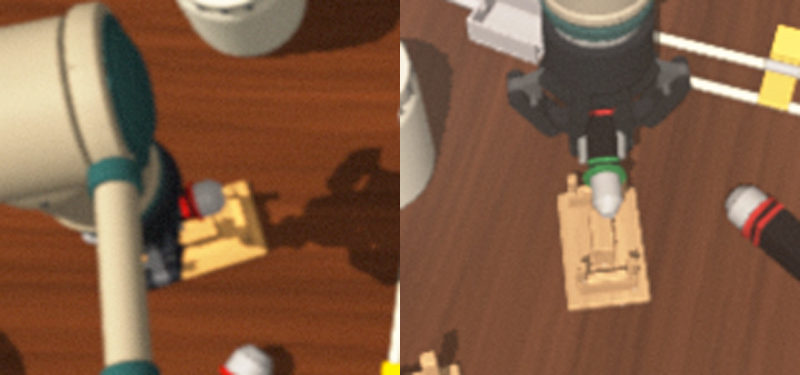

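The gauge is held (≈2 N weight, width 21 mm). I'll go over to the bracket's −y side, keeping the go end facing +y.

```bash
python3 -c "
from h import *
print(ray('side',(303.2,316.8),.1674))
p=W(BR,[0,-.098,.16])[0];print(p);delta(p,np.pi/2+.048)"
```

```text
[0.52217898 0.25383531 0.1674    ]
[ 0.48870219 -0.26488713  0.16      ]
t 4.175 delta cm [-41.861 -19.786  -0.408] turn [ 0.0016 -0.0005  0.2734]
```

Request:
move_arm:
  deltas:
    - [[-41.8, -19.8, -0.4], [0, 0, 0.273]]
    - [[-41.8, -19.8, -0.4], [0, 0, 0.273]]
    - [[-41.8, -19.8, -0.4], [0, 0, 0.273]]
    - [[-41.8, -19.8, -0.4], [0, 0, 0.273]]
    - [[-41.8, -19.8, -0.4], [0, 0, 0.273]]
    - [[-41.8, -19.8, -0.4], [0, 0, 0.273]]
    - [[-41.8, -19.8, -0.4], [0, 0, 0.273]]
    - [[-41.8, -19.8, -0.4], [0, 0, 0.273]]

```text
time_s: 5.18
tcp_pos: [0.4871, -0.2676, 0.1583]
tool_rot: [-2.17, -2.27, -0.0]
contact_force: [0.6, 0.1, -2.1]
width: 0.0212
```

```bash
python3 -c "
from h import *
st()
p=W(BR,[0,-.098,.058])[0];print(p);delta(p,np.pi/2+.048)"
```

```text
5.175 tcp [ 0.4871 -0.2676  0.1583] rot [-2.1698e+00 -2.2700e+00 -5.0000e-04] F [ 0.61  0.12 -2.12] T [0.04 0.04 0.01] w 0.0212 q [-0.63  0.3   1.66  0.    1.18 -0.67]
[ 0.48870219 -0.26488713  0.058     ]
t 5.175 delta cm [ 0.25   0.179 10.033] turn [-0.0007 -0.0012 -0.0029]
```

Request:
move_arm:
  deltas:
    - [[0, 0.2, 4], [0, 0, -0.003]]
    - [[0, 0.2, 8], [0, 0, -0.003]]
    - [[0, 0.2, 10], [0, 0, -0.003]]
    - [[0, 0.2, 10], [0, 0, -0.003]]
    - [[0, 0.2, 10], [0, 0, -0.003]]
    - [[0, 0.2, 10], [0, 0, -0.003]]

```text
time_s: 5.92
tcp_pos: [0.4898, -0.2678, 0.0594]
tool_rot: [2.167, 2.274, 0.001]
contact_force: [-0.1, 0.3, -1.9]
width: 0.0207
```

Run:
```python
from h import *
st()
p=W(BR,[0,-.085,.058])[0];delta(p,np.pi/2+.048)
a=get_image("top")[200:340,340:500,::-1];b=get_image("side")[120:260,280:440,::-1]
cv2.imwrite("pics/p3.png",np.hstack([cv2.resize(i,None,fx=2.5,fy=2.5,interpolation=2) for i in(a,b)]))
```

```text
5.925 tcp [ 0.4898 -0.2678  0.0594] rot [2.1667e+00 2.2739e+00 1.0000e-03] F [-0.08  0.31 -1.91] T [-0.02 -0.01  0.08] w 0.0207 q [-0.63  0.4   1.79  0.    0.95 -0.67]
t 5.925 delta cm [ 1.595 -0.092  0.135] turn [0.0009 0.0001 0.0003]
```

View pics/p3.png

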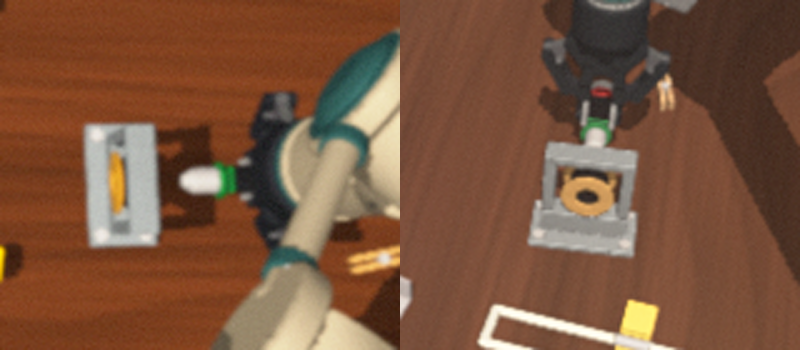

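```bash
python3 - <<'E'
from h import *
t=get_image("top");s=get_image("side")
cv2.imwrite("pics/t3.png",t[:,:,::-1]);cv2.imwrite("pics/s3.png",s[:,:,::-1])
hsv=cv2.cvtColor(t,cv2.COLOR_RGB2HSV)
m=(hsv[:,:,0]>13)&(hsv[:,:,0]<26)&(hsv[:,:,1]>150)&(hsv[:,:,2]>130)
m[:250]=0;m[295:]=0;m[:,:375]=0;m[:,395:]=0
ys,xs=np.nonzero(m);print("brass top",xs.min(),xs.max(),ys.min(),ys.max(),ys.mean(),xs.mean(),len(xs))
# intensity-weighted column scan rows
print(t[255:292,386].tolist())
print("gauge cols")
for c in range(410,432,2): print(c,[int(v) for v in t[260:285,c,2]])
E
cd .;python3 -c "
import cv2
a=cv2.imread('pics/t3.png')[250:295,368:438];b=cv2.imread('pics/s3.png')[172:212,330:380]
cv2.imwrite('pics/p4.png',cv2.resize(a,None,fx=10,fy=10,interpolation=2));cv2.imwrite('pics/p5.png',cv2.resize(b,None,fx=14,fy=14,interpolation=2))"
```

```text
brass top 384 389 262 284 272.76851851851853 386.55555555555554 108
[[122, 127, 121], [117, 117, 115], [119, 119, 120], [146, 147, 147], [169, 171, 162], [176, 160, 140], [192, 151, 98], [210, 152, 64], [208, 146, 39], [217, 151, 43], [215, 151, 36], [213, 148, 39], [216, 151, 42], [221, 152, 35], [229, 165, 42], [232, 168, 45], [230, 167, 43], [230, 164, 44], [226, 161, 40], [227, 162, 43], [228, 164, 48], [224, 158, 36], [223, 158, 39], [217, 153, 40], [212, 147, 38], [209, 145, 43], [212, 146, 43], [208, 149, 48], [202, 144, 51], [193, 144, 72], [185, 157, 121], [178, 176, 161], [172, 176, 171], [151, 153, 149], [137, 139, 136], [127, 132, 125], [125, 127, 121]]
gauge cols
410 [31, 21, 22, 17, 20, 20, 21, 13, 19, 16, 26, 30, 23, 24, 17, 21, 12, 22, 16, 23, 18, 26, 24, 29, 29]
412 [21, 12, 16, 15, 18, 14, 16, 19, 34, 79, 126, 150, 154, 141, 121, 75, 30, 18, 17, 12, 15, 23, 22, 31, 30]
414 [15, 28, 11, 19, 17, 17, 20, 47, 97, 157, 201, 217, 222, 215, 194, 151, 89, 40, 26, 18, 22, 21, 20, 23, 23]
416 [15, 20, 21, 18, 16, 21, 44, 98, 162, 189, 209, 222, 225, 223, 217, 198, 152, 84, 35, 18, 14, 19, 22, 16, 17]
418 [17, 17, 17, 16, 17, 24, 60, 116, 173, 196, 209, 217, 223, 222, 214, 203, 172, 110, 48, 24, 21, 17, 24, 16, 20]
420 [19, 16, 16, 14, 15, 29, 60, 119, 171, 199, 208, 217, 222, 217, 210, 194, 168, 103, 45, 19, 22, 14, 24, 22, 25]
422 [16, 15, 15, 19, 10, 23, 64, 127, 173, 198, 211, 219, 220, 218, 212, 198, 164, 102, 41, 20, 12, 11, 18, 26, 22]
424 [25, 11, 17, 23, 23, 31, 84, 146, 182, 197, 211, 219, 221, 215, 212, 198, 165, 98, 44, 19, 15, 19, 26, 21, 21]
426 [28, 27, 26, 27, 30, 32, 75, 127, 165, 192, 199, 206, 212, 211, 202, 183, 154, 94, 53, 30, 22, 23, 26, 27, 23]
428 [34, 35, 33, 26, 37, 37, 44, 60, 82, 104, 112, 126, 134, 133, 117, 102, 86, 54, 43, 36, 35, 34, 32, 31, 32]
430 [35, 32, 33, 26, 25, 27, 37, 46, 44, 45, 52, 49, 55, 57, 49, 51, 47, 36, 40, 34, 23, 34, 35, 27, 32]
```

View pics/p4.png

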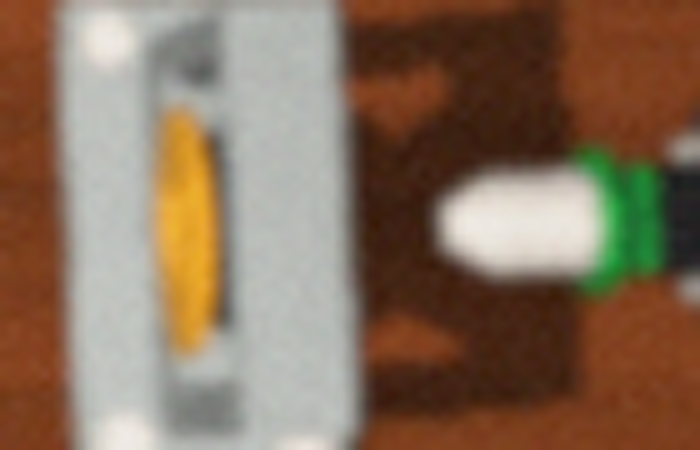

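View pics/p5.png

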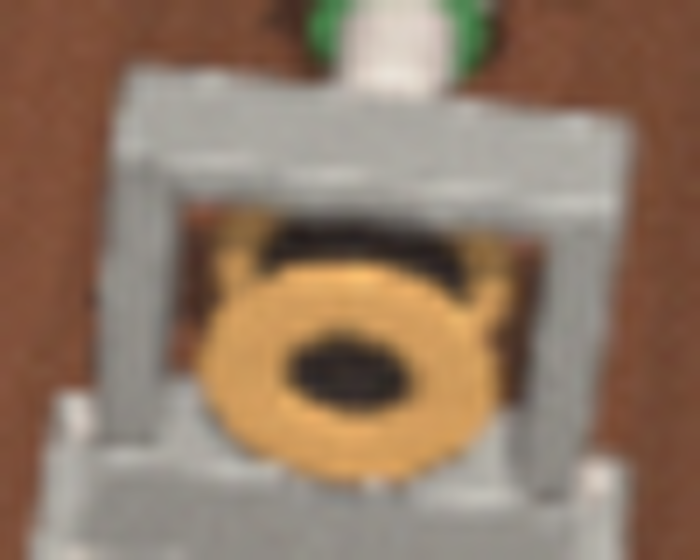

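Run:
```python
from h import *
S=[];T=[]
def p5(u,v): return np.array([(u+.5)/14-.5+330,(v+.5)/14-.5+172])
def p4(u,v): return np.array([(u+.5)/10-.5+368,(v+.5)/10-.5+250])
obs=[("side",crop(82,264,315,165),(.055,.03,0)),("side",crop(290,290,315,165),(-.055,.03,0)),
("side",crop(122,58,315,165),(.045,-.012,.114)),("side",crop(301,75,315,165),(-.045,-.012,.114)),
("side",p5(113,158),(.045,.012,.114)),("side",p5(612,212),(-.045,.012,.114)),
("top",crop(118,48,350,240),(.055,.03,.008)),("top",crop(128,295,350,240),(-.055,.03,.008)),
("top",p4(362,432),(-.055,-.03,.008)),("top",p4(345,0),(.045,-.012,.114)) ]
obs=obs[:9]
bs=("side",p5(350,372));bt=272.85
def f(v):
    x,y,a,dx,dz,su,sv,tu,tv=v;sh={"side":np.array([su,sv]),"top":np.array([tu,tv])};r=[]
    for n,p,P in obs: r+=list((proj(n,W((x,y,a),P))[0]+sh[n]-p)/.5)
    B=W((x,y,a),(dx,.016,.07+dz))
    r+=list((proj("side",B)[0]+sh["side"]-bs[1])/.2)
    r.append((proj("top",B)[0][1]+tv-bt)/.25)
    r+=[dx/.002,dz/.002,su/1,sv/1,tu/1,tv/1]
    return np.array(r)
o=least_squares(f,[*BR,0,0,0,0,0,0]);J=o.jac
print(o.x.round(4));print(np.sqrt(np.diag(np.linalg.inv(J.T@J))).round(4));print((o.fun[:18].reshape(-1,2)*.5).round(2),o.fun[18:].round(2))
v=o.x
# gauge tip in top, rows: col414 centroid 272.0
for c,rr in((414,272.0),(422,271.8)):
    print(ray("top",np.array([c,rr])-v[7:9],.0714))
print("bore axis at y-.016,-.04:",W(v[:3],[[v[3],-.016,.07+v[4]],[v[3],-.04,0],[v[3],-.098,0]]))
```

```text
[ 0.4866 -0.1653  0.0874 -0.0021  0.      1.0581 -0.335  -0.5072 -1.1744]
[1.700e-03 1.900e-03 8.500e-03 5.000e-04 9.000e-04 6.607e-01 5.757e-01
 8.422e-01 7.557e-01]
[[-0.4   0.98]
 [ 0.07 -0.19]
 [-1.08 -0.18]
 [-0.52 -0.33]
 [-0.54  0.02]
 [ 0.66 -0.51]
 [-0.51 -0.31]
 [ 1.29 -0.99]
 [-0.65  3.18]] [ 1.22  0.23 -1.59 -1.03  0.    1.06 -0.34 -0.51 -1.17]
[ 0.48563063 -0.21025882  0.0714    ]
[ 0.48648743 -0.22725546  0.0714    ]
bore axis at y-.016,-.04: [[ 0.48597647 -0.18136955  0.07000031]
 [ 0.48807229 -0.20527786  0.        ]
 [ 0.49313721 -0.26305629  0.        ]]
```

```bash
cat > fit.py <<'E'
from h import *
def p5(u,v): return np.array([(u+.5)/14-.5+330,(v+.5)/14-.5+172])
def p4(u,v): return np.array([(u+.5)/10-.5+368,(v+.5)/10-.5+250])
obs=[("side",crop(82,264,315,165),(.055,.03,0)),("side",crop(290,290,315,165),(-.055,.03,0)),
("side",crop(122,58,315,165),(.045,-.012,.114)),("side",crop(301,75,315,165),(-.045,-.012,.114)),
("side",p5(113,158),(.045,.012,.114)),("side",p5(612,212),(-.045,.012,.114)),
("top",crop(118,48,350,240),(.055,.03,.008)),("top",crop(128,295,350,240),(-.055,.03,.008)),
("top",crop(270,292,350,240),(-.055,-.03,.008)) ]
bs=("side",p5(350,372));bt=272.85
def f(v):
    x,y,a,dx,dz,su,sv,tu,tv=v;sh={"side":np.array([su,sv]),"top":np.array([tu,tv])};r=[]
    for n,p,P in obs: r+=list((proj(n,W((x,y,a),P))[0]+sh[n]-p)/.5)
    B=W((x,y,a),(dx,.016,.07+dz))
    r+=list((proj("side",B)[0]+sh["side"]-bs[1])/.2)
    r.append((proj("top",B)[0][1]+tv-bt)/.25)
    r+=[dx/.002,dz/.002,su/1,sv/1,tu/1,tv/1]
    return np.array(r)
o=least_squares(f,[*BR,0,0,0,0,0,0],loss="soft_l1");J=o.jac;v=o.x
if __name__=="__main__":
    print(o.x.round(4));print(np.sqrt(np.diag(np.linalg.inv(J.T@J))).round(4));print((o.fun[:18].reshape(-1,2)*.5).round(2),o.fun[18:].round(2))
    for c,rr in((414,272.0),(422,271.8)):
        print(ray("top",np.array([c,rr])-v[7:9],.0714))
    print("bore axis:",W(v[:3],[[v[3],-.016,.07+v[4]],[v[3],-.04,0],[v[3],-.098,0]]))
E
python3 fit.py
```

```text
[ 4.850e-01 -1.653e-01  5.770e-02 -6.000e-04  2.000e-04  9.134e-01
 -3.573e-01 -4.875e-01 -5.892e-01]
[2.3000e-03 2.3000e-03 1.2000e-02 6.0000e-04 1.0000e-03 8.9430e-01
 6.7770e-01 9.7810e-01 1.0238e+00]
[[-0.21  0.54]
 [ 0.16  0.32]
 [-0.4  -0.48]
 [ 0.09  0.13]
 [-0.13 -0.31]
 [ 0.99 -0.07]
 [ 0.21  0.55]
 [ 0.57 -0.06]
 [-1.17 -0.34]] [-0.18  0.    0.11 -0.31  0.08  0.91 -0.36 -0.49 -0.59]
[ 0.48686963 -0.21021813  0.0714    ]
[ 0.48772675 -0.22721735  0.0714    ]
bore axis: [[ 0.48536145 -0.18129504  0.07015913]
 [ 0.48674603 -0.20525507  0.        ]
 [ 0.4900921  -0.26315847  0.        ]]
```

Bore and gauge axes agree to about 0.2 mm in x by the top view, and the gauge is about 1.2 mm high. Advancing to just short of the flange.

Request:
move_arm:
  deltas:
    - [[0.7, 0, 0.12], [0, 0, 0]]
    - [[1.4, 0, 0.12], [0, 0, 0]]
    - [[2.0, 0, 0.12], [0, 0, 0]]
    - [[2.0, 0, 0.12], [0, 0, 0]]
    - [[2.0, 0, 0.12], [0, 0, 0]]

```text
time_s: 6.75
tcp_pos: [0.4886, -0.2476, 0.0579]
tool_rot: [2.167, 2.274, 0.001]
contact_force: [-0.2, 0.7, -2.5]
width: 0.0207
```

Run:
```python
from h import *
st()
```

```text
6.75 tcp [ 0.4886 -0.2476  0.0579] rot [2.1667e+00 2.2744e+00 7.0000e-04] F [-0.16  0.73 -2.5 ] T [-0.01  0.    0.  ] w 0.0207 q [-0.6   0.39  1.81  0.    0.94 -0.65]
```

Request:
move_arm:
  deltas:
    - [[0.4, 0, 0], [0, 0, 0]]
    - [[0.8, 0, 0], [0, 0, 0]]
    - [[1.0, 0, 0], [0, 0, 0]]
    - [[1.0, 0, 0], [0, 0, 0]]

```text
time_s: 7.25
tcp_pos: [0.488, -0.2374, 0.0579]
tool_rot: [2.166, 2.275, 0.001]
contact_force: [-0.4, 0.1, -1.8]
width: 0.0212
```

Request:
move_arm:
  deltas:
    - [[0.15, 0, 0], [0, 0, 0]]
    - [[0.3, 0, 0], [0, 0, 0]]
    - [[0.3, 0, 0], [0, 0, 0]]

```text
time_s: 7.62
tcp_pos: [0.488, -0.2345, 0.0579]
tool_rot: [2.166, 2.275, 0.001]
contact_force: [0.1, -0.2, -2.6]
width: 0.0209
```

Run:
```python
from h import *
st()
```

```text
7.625 tcp [ 0.488  -0.2345  0.0579] rot [2.1660e+00 2.2747e+00 5.0000e-04] F [ 0.12 -0.23 -2.6 ] T [-0.04 -0.02 -0.04] w 0.0209 q [-0.58  0.38  1.83  0.    0.93 -0.63]
```

Request:
move_arm:
  deltas:
    - [[0.1, 0, 0], [0, 0, 0]]
    - [[0.2, 0, 0], [0, 0, 0]]
    - [[0.2, 0, 0], [0, 0, 0]]

```text
time_s: 8.0
tcp_pos: [0.4881, -0.2333, 0.0579]
tool_rot: [2.165, 2.274, -0.001]
contact_force: [-0.5, -4.2, -3.6]
width: 0.0207
```

Request:
move_arm:
  deltas:
    - [[0.1, 0, 0], [0, 0, 0]]
    - [[0.2, 0, 0], [0, 0, 0]]
    - [[0.2, 0, 0], [0, 0, 0]]

```text
time_s: 8.38
tcp_pos: [0.4883, -0.2323, 0.0579]
tool_rot: [2.163, 2.274, -0.002]
contact_force: [-0.2, -6.0, -4.5]
width: 0.021
```

Run:
```python
from h import *
st()
```

```text
8.375 tcp [ 0.4883 -0.2323  0.0579] rot [ 2.1626  2.2735 -0.0025] F [-0.16 -5.98 -4.49] T [-1.1   0.09  0.01] w 0.021 q [-0.57  0.38  1.83 -0.    0.93 -0.62]
```

Request:
move_arm:
  deltas:
    - [[-0.1, 0, 0.1], [0, 0, 0]]
    - [[-0.1, 0, 0.1], [0, 0, 0]]
    - [[-0.1, 0, 0.1], [0, 0, 0]]

```text
time_s: 8.75
tcp_pos: [0.488, -0.2324, 0.0568]
tool_rot: [2.164, 2.274, -0.001]
contact_force: [-0.2, -0.6, -1.5]
width: 0.0206
```

Run:
```python
from h import *
st()
```

```text
8.75 tcp [ 0.488  -0.2324  0.0568] rot [ 2.1639e+00  2.2743e+00 -1.5000e-03] F [-0.18 -0.62 -1.5 ] T [ 0.05 -0.07  0.01] w 0.0206 q [-0.57  0.38  1.83 -0.    0.93 -0.62]
```

Request:
move_arm:
  deltas:
    - [[0.1, 0, 0.0], [0, 0, 0]]
    - [[0.2, 0, 0], [0, 0, 0]]
    - [[0.3, 0, 0], [0, 0, 0]]
    - [[0.3, 0, 0], [0, 0, 0]]

```text
time_s: 9.25
tcp_pos: [0.4879, -0.2293, 0.0568]
tool_rot: [2.164, 2.274, -0.001]
contact_force: [0.6, -0.7, -3.1]
width: 0.021
```

Run:
```python
from h import *
st()
```

```text
9.25 tcp [ 0.4879 -0.2293  0.0568] rot [ 2.1639e+00  2.2744e+00 -1.3000e-03] F [ 0.58 -0.66 -3.15] T [-0.16 -0.06 -0.03] w 0.021 q [-0.57  0.38  1.83 -0.    0.93 -0.62]
```

Request:
move_arm:
  deltas:
    - [[0.1, 0, 0.0], [0, 0, 0]]
    - [[0.2, 0, 0], [0, 0, 0]]
    - [[0.3, 0, 0], [0, 0, 0]]
    - [[0.3, 0, 0], [0, 0, 0]]

```text
time_s: 9.75
tcp_pos: [0.4878, -0.2263, 0.0568]
tool_rot: [2.164, 2.274, -0.001]
contact_force: [2.2, -1.6, -3.8]
width: 0.0211
```

Run:
```python
from h import *
st()
```

```text
9.75 tcp [ 0.4878 -0.2263  0.0568] rot [ 2.1639e+00  2.2744e+00 -1.2000e-03] F [ 2.23 -1.55 -3.77] T [-0.18 -0.14 -0.01] w 0.0211 q [-0.56  0.38  1.84 -0.    0.93 -0.61]
```

Request:
move_arm:
  deltas:
    - [[0, 0.05, 0.05], [0, 0, 0]]
    - [[0.1, 0.05, 0.05], [0, 0, 0]]
    - [[0.2, 0.05, 0.05], [0, 0, 0]]
    - [[0.2, 0.05, 0.05], [0, 0, 0]]

```text
time_s: 10.25
tcp_pos: [0.4881, -0.2241, 0.0563]
tool_rot: [2.164, 2.275, -0.001]
contact_force: [-0.4, 0.6, -2.0]
width: 0.0208
```

Run:
```python
from h import *
st()
```

```text
10.25 tcp [ 0.4881 -0.2241  0.0563] rot [ 2.1639e+00  2.2745e+00 -1.0000e-03] F [-0.41  0.63 -2.05] T [-0.    0.    0.03] w 0.0208 q [-0.56  0.38  1.84 -0.    0.92 -0.61]
```

Request:
move_arm:
  deltas:
    - [[0.1, 0, 0], [0, 0, 0]]
    - [[0.2, 0, 0], [0, 0, 0]]
    - [[0.3, 0, 0], [0, 0, 0]]
    - [[0.4, 0, 0], [0, 0, 0]]
    - [[0.4, 0, 0], [0, 0, 0]]

```text
time_s: 10.88
tcp_pos: [0.4879, -0.2199, 0.0563]
tool_rot: [2.164, 2.275, -0.001]
contact_force: [0.1, -0.4, -1.8]
width: 0.021
```

Run:
```python
from h import *
st()
```

```text
10.875 tcp [ 0.4879 -0.2199  0.0563] rot [ 2.1638e+00  2.2747e+00 -1.1000e-03] F [ 0.15 -0.39 -1.75] T [-0.02  0.    0.06] w 0.021 q [-0.55  0.37  1.84 -0.    0.92 -0.6 ]
```

Request:
move_arm:
  deltas:
    - [[0.1, 0, 0], [0, 0, 0]]
    - [[0.2, 0, 0], [0, 0, 0]]
    - [[0.3, 0, 0], [0, 0, 0]]
    - [[0.4, 0, 0], [0, 0, 0]]
    - [[0.4, 0, 0], [0, 0, 0]]

```text
time_s: 11.5
tcp_pos: [0.4877, -0.2159, 0.0563]
tool_rot: [2.164, 2.275, -0.001]
contact_force: [0.2, 0.8, -1.8]
width: 0.0208
```

Run:
```python
from h import *
st()
```

```text
11.5 tcp [ 0.4877 -0.2159  0.0563] rot [ 2.1637e+00  2.2749e+00 -1.1000e-03] F [ 0.24  0.78 -1.79] T [ 0.03 -0.07 -0.02] w 0.0208 q [-0.55  0.37  1.85 -0.    0.92 -0.6 ]
```

Request:
move_arm:
  deltas:
    - [[0.1, 0, 0], [0, 0, 0]]
    - [[0.2, 0, 0], [0, 0, 0]]
    - [[0.3, 0, 0], [0, 0, 0]]
    - [[0.3, 0, 0], [0, 0, 0]]

```text
time_s: 12.0
tcp_pos: [0.4875, -0.213, 0.0563]
tool_rot: [2.163, 2.275, -0.001]
contact_force: [-0.3, -0.8, -1.0]
width: 0.0212
```

Request:
move_arm:
  deltas:
    - [[0.1, 0, 0], [0, 0, 0]]
    - [[0.2, 0, 0], [0, 0, 0]]
    - [[0.2, 0, 0], [0, 0, 0]]

```text
time_s: 12.38
tcp_pos: [0.4876, -0.2123, 0.0565]
tool_rot: [2.161, 2.274, -0.004]
contact_force: [-1.2, -5.7, -2.4]
width: 0.0213
```

Request:
move_arm:
  deltas:
    - [[0.15, 0, 0], [0, 0, 0]]
    - [[0.15, 0, 0], [0, 0, 0]]
    - [[0.15, 0, 0], [0, 0, 0]]

```text
time_s: 12.75
tcp_pos: [0.4876, -0.2123, 0.0566]
tool_rot: [2.158, 2.274, -0.007]
contact_force: [-1.9, -5.9, -2.6]
width: 0.0208
```

Run:
```python
from h import *
st()
a=get_image("top")[200:340,340:500,::-1];b=get_image("side")[120:260,280:440,::-1]
cv2.imwrite("pics/p6.png",np.hstack([cv2.resize(i,None,fx=2.5,fy=2.5,interpolation=2) for i in(a,b)]))
```

```text
12.75 tcp [ 0.4876 -0.2123  0.0566] rot [ 2.1583  2.2739 -0.0067] F [-1.88 -5.9  -2.63] T [-0.92  0.16  0.07] w 0.0208 q [-0.54  0.37  1.85 -0.01  0.91 -0.59]
```

View pics/p6.png

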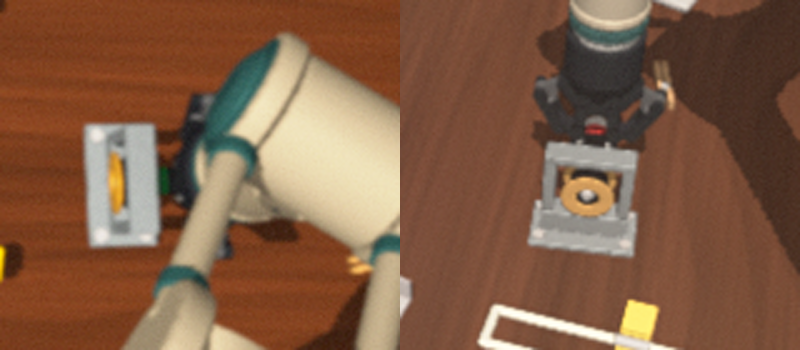

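Run:
```python
from h import *
delta(read_state()["tcp_pos"],1.6215)
from h import Ro
print(Ro.from_rotvec([2.1638,2.2747,-.001]).as_matrix().round(4))
cv2.imwrite("pics/p7.png",cv2.resize(get_image("side")[172:212,330:380,::-1],None,fx=14,fy=14,interpolation=2))
```

```text
t 12.85 delta cm [0. 0. 0.] turn [0.0013 0.0076 0.0014]
[[-0.0499  0.9988  0.0011]
 [ 0.9988  0.0499 -0.0019]
 [-0.002   0.001  -1.    ]]
```

View pics/p7.png

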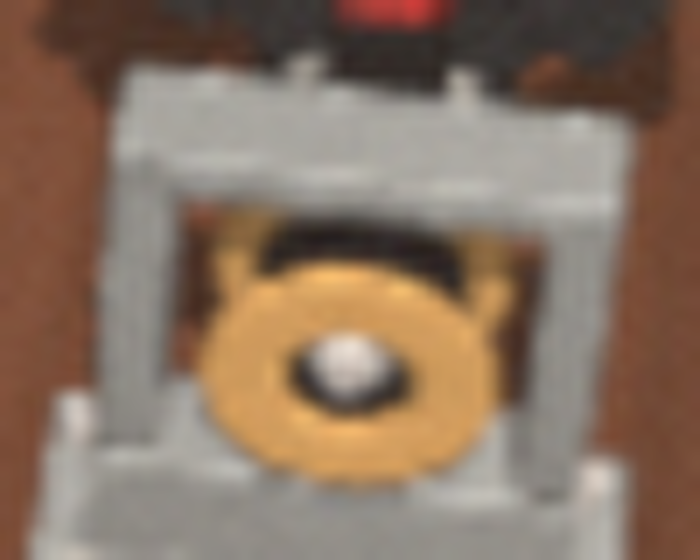

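The steel nose shows inside the hole, centred at crop px (350,365), and the collar is in contact. One slightly firmer seating push, with the tilt corrected.

Request:
move_arm:
  deltas:
    - [[0.22, 0, 0], [0, 0.008, 0.001]]
    - [[0.22, 0, 0], [0, 0.008, 0.001]]
    - [[0.22, 0, 0], [0, 0.008, 0.001]]

```text
time_s: 13.28
tcp_pos: [0.4876, -0.2121, 0.0565]
tool_rot: [2.161, 2.276, -0.002]
contact_force: [-1.6, -7.8, -3.6]
width: 0.0211
```

Run:
```python
from h import *
st();delta(read_state()["tcp_pos"],1.6215)
```

```text
13.275 tcp [ 0.4876 -0.2121  0.0565] rot [ 2.1605e+00  2.2764e+00 -1.8000e-03] F [-1.58 -7.75 -3.62] T [-1.15  0.16  0.14] w 0.0211 q [-0.54  0.37  1.85 -0.    0.92 -0.59]
t 13.275 delta cm [0. 0. 0.] turn [0.0013 0.0031 0.0015]
```

Collar is home: 7.8 N against a stiff stop. Withdrawing partway, then probing the play to find the true axis.

Request:
move_arm:
  deltas:
    - [[-0.3, 0, 0], [0, 0.003, 0.001]]
    - [[-0.6, 0, 0], [0, 0.003, 0.001]]
    - [[-0.6, 0, 0], [0, 0.003, 0.001]]

```text
time_s: 13.65
tcp_pos: [0.4879, -0.2179, 0.0564]
tool_rot: [2.164, 2.277, 0.002]
contact_force: [0.1, -0.0, -1.3]
width: 0.0211
```

Run:
```python
from h import *
st();delta(read_state()["tcp_pos"],1.6215)
```

```text
13.65 tcp [ 0.4879 -0.2179  0.0564] rot [2.1640e+00 2.2769e+00 2.0000e-03] F [ 0.14 -0.   -1.32] T [-0.02 -0.04  0.  ] w 0.0211 q [-0.55  0.37  1.84  0.    0.92 -0.6 ]
t 13.65 delta cm [0. 0. 0.] turn [ 0.0012 -0.0006  0.0002]
```

Request:
move_arm:
  deltas:
    - [[0, 0.2, 0], [0, 0, 0]]
    - [[0, 0.2, 0], [0, 0, 0]]
    - [[0, 0.2, 0], [0, 0, 0]]

```text
time_s: 14.02
tcp_pos: [0.4886, -0.2173, 0.056]
tool_rot: [-2.162, -2.277, -0.0]
contact_force: [-4.7, -1.4, -2.7]
width: 0.0211
```

Run:
```python
from h import *
st();delta(read_state()["tcp_pos"],1.6215)
```

```text
14.025 tcp [ 0.4886 -0.2173  0.056 ] rot [-2.1621 -2.2765 -0.    ] F [-4.68 -1.39 -2.74] T [-0.16  0.73  0.21] w 0.0211 q [-0.55  0.38  1.84  0.    0.93 -0.6 ]
t 14.025 delta cm [0. 0. 0.] turn [-0.0014 -0.0014  0.0009]
```

Request:
move_arm:
  deltas:
    - [[0, -0.3, 0], [0, 0, 0]]
    - [[0, -0.3, 0], [0, 0, 0]]
    - [[0, -0.3, 0], [0, 0, 0]]

```text
time_s: 14.4
tcp_pos: [0.4868, -0.2177, 0.0563]
tool_rot: [2.164, 2.277, 0.002]
contact_force: [0.4, 0.4, -1.9]
width: 0.0208
```

Run:
```python
from h import *
st();delta(read_state()["tcp_pos"],1.6215)
```

```text
14.4 tcp [ 0.4868 -0.2177  0.0563] rot [2.1642e+00 2.2772e+00 2.2000e-03] F [ 0.39  0.42 -1.93] T [ 0.01 -0.27 -0.06] w 0.0208 q [-0.55  0.37  1.85  0.    0.92 -0.6 ]
t 14.4 delta cm [0. 0. 0.] turn [ 0.0011 -0.001   0.0002]
```

Request:
move_arm:
  deltas:
    - [[0, -0.15, 0], [0, 0, 0]]
    - [[0, -0.15, 0], [0, 0, 0]]
    - [[0, -0.15, 0], [0, 0, 0]]

```text
time_s: 14.78
tcp_pos: [0.4866, -0.2178, 0.0565]
tool_rot: [2.164, 2.275, 0.005]
contact_force: [4.8, 0.8, -4.8]
width: 0.0212
```

Run:
```python
from h import *
st();delta(read_state()["tcp_pos"],1.6215)
```

```text
14.775 tcp [ 0.4866 -0.2178  0.0565] rot [2.1637 2.2748 0.0048] F [ 4.82  0.77 -4.81] T [ 0.08 -0.83 -0.23] w 0.0212 q [-0.55  0.37  1.85  0.    0.92 -0.61]
t 14.775 delta cm [0. 0. 0.] turn [ 0.0037 -0.0006 -0.0006]
```

Request:
move_arm:
  deltas:
    - [[0, 0.1, 0.15], [0.0037, 0, 0]]
    - [[0, 0.1, 0.2], [0.0037, 0, 0]]
    - [[0, 0.1, 0.2], [0.0037, 0, 0]]

```text
time_s: 15.15
tcp_pos: [0.4871, -0.2178, 0.0545]
tool_rot: [-2.164, -2.276, 0.0]
contact_force: [-0.1, -0.5, -1.7]
width: 0.021
```

Run:
```python
from h import *
st();delta(read_state()["tcp_pos"],1.6215)
```

```text
15.15 tcp [ 0.4871 -0.2178  0.0545] rot [-2.1640e+00 -2.2757e+00  5.0000e-04] F [-0.06 -0.49 -1.71] T [-0.    0.01  0.02] w 0.021 q [-0.55  0.38  1.85 -0.    0.92 -0.6 ]
t 15.15 delta cm [0. 0. 0.] turn [-0.0011 -0.0007 -0.0004]
```

Request:
move_arm:
  deltas:
    - [[0, 0, -0.3], [0, 0, 0]]
    - [[0, 0, -0.3], [0, 0, 0]]
    - [[0, 0, -0.3], [0, 0, 0]]

```text
time_s: 15.52
tcp_pos: [0.4867, -0.2176, 0.0568]
tool_rot: [-2.163, -2.275, 0.001]
contact_force: [2.0, -0.1, -10.4]
width: 0.0211
```

Run:
```python
from h import *
st();delta(read_state()["tcp_pos"],1.6215)
```

```text
15.525 tcp [ 0.4867 -0.2176  0.0568] rot [-2.1632e+00 -2.2750e+00  1.0000e-03] F [  1.95  -0.05 -10.41] T [-0.41 -0.4  -0.09] w 0.0211 q [-0.55  0.37  1.84 -0.    0.93 -0.6 ]
t 15.525 delta cm [0. 0. 0.] turn [-0.002  -0.0012 -0.0003]
```

Found the axis: x stops at 0.4866 and 0.4886, z upper stop ≈0.0565, which puts the centre at TCP (0.4876, −0.2177, 0.0555). Drawing out centrally.

Request:
move_arm:
  deltas:
    - [[0, 0.1, 0.13], [0, 0, 0]]
    - [[0, 0.1, 0.13], [0, 0, 0]]
    - [[-1.0, 0.1, 0.13], [0, 0, 0]]
    - [[-2.0, 0.1, 0.13], [0, 0, 0]]
    - [[-3.2, 0.1, 0.13], [0, 0, 0]]
    - [[-4.4, 0.1, 0.13], [0, 0, 0]]
    - [[-4.6, 0.1, 0.13], [0, 0, 0]]

```text
time_s: 16.4
tcp_pos: [0.4902, -0.2648, 0.0554]
tool_rot: [-2.165, -2.274, 0.001]
contact_force: [-0.7, -0.9, -1.0]
width: 0.021
```

Run:
```python
from h import *
st();delta([.481,-.07,.155],1.6215)
```

```text
16.4 tcp [ 0.4902 -0.2648  0.0554] rot [-2.165e+00 -2.274e+00  1.000e-03] F [-0.66 -0.86 -1.  ] T [-0.02 -0.02 -0.03] w 0.021 q [-0.62  0.4   1.79 -0.    0.95 -0.67]
t 16.4 delta cm [19.511  0.02  -9.946] turn [-0.0017 -0.0009 -0.0016]
```

Request:
move_arm:
  deltas:
    - [[0, 0, -4], [0, 0, 0]]
    - [[0, 0, -9], [0, 0, 0]]
    - [[0, 0, -10], [0, 0, 0]]
    - [[4, 0, -10], [0, 0, 0]]
    - [[10, 0, -10], [0, 0, -0.002]]
    - [[16, 0, -10], [0, 0, -0.002]]
    - [[19.5, 0, -10], [0, 0, -0.002]]
    - [[19.5, 0, -10], [0, 0, -0.002]]

```text
time_s: 17.4
tcp_pos: [0.4792, -0.0674, 0.1546]
tool_rot: [-2.156, -2.278, 0.002]
contact_force: [0.1, -0.8, -1.5]
width: 0.0207
```

Run:
```python
from h import *
st();delta([.4803,-.070,.0555],1.6215)
```

```text
17.4 tcp [ 0.4792 -0.0674  0.1546] rot [-2.1564e+00 -2.2780e+00  2.2000e-03] F [ 0.14 -0.76 -1.51] T [-0.06 -0.03  0.01] w 0.0207 q [-0.28  0.2   1.81  0.    1.13 -0.34]
t 17.4 delta cm [-0.29   0.138  9.907] turn [-0.0043 -0.0025  0.0041]
```

Request:
move_arm:
  deltas:
    - [[-0.2, 0.13, 4], [0, 0, 0.003]]
    - [[-0.2, 0.13, 8], [0, 0, 0.003]]
    - [[-0.2, 0.13, 9.85], [0, 0, 0.003]]
    - [[-0.2, 0.13, 9.9], [0, 0, 0.003]]
    - [[-0.2, 0.13, 9.9], [0, 0, 0.003]]
    - [[-0.2, 0.13, 9.9], [0, 0, 0.003]]

```text
time_s: 18.15
tcp_pos: [0.481, -0.0696, 0.0565]
tool_rot: [-2.162, -2.276, 0.001]
contact_force: [-0.3, 0.4, -1.5]
width: 0.021
```

Run:
```python
from h import *
st();delta([.4806,-.077,.0555],1.6215)
t=get_image("top");s=get_image("side")
cv2.imwrite("pics/t8.png",t[:,:,::-1]);cv2.imwrite("pics/s8.png",s[:,:,::-1])
a=t[240:305,330:410,::-1];b=s[150:230,310:390,::-1]
cv2.imwrite("pics/p8.png",cv2.resize(a,None,fx=9,fy=9,interpolation=2));cv2.imwrite("pics/p9.png",cv2.resize(b,None,fx=7,fy=7,interpolation=2))
```

```text
18.15 tcp [ 0.481  -0.0696  0.0565] rot [-2.1616e+00 -2.2759e+00  8.0000e-04] F [-0.28  0.38 -1.48] T [ 0.02  0.01 -0.04] w 0.021 q [-0.29  0.32  1.94  0.    0.88 -0.34]
t 18.15 delta cm [-0.733 -0.082  0.101] turn [-0.0023 -0.0017  0.0008]
```

View pics/p8.png

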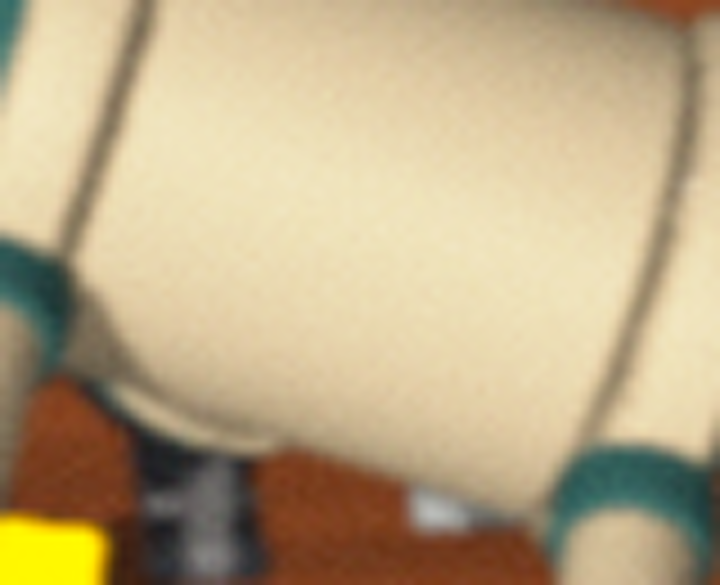

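View pics/p9.png

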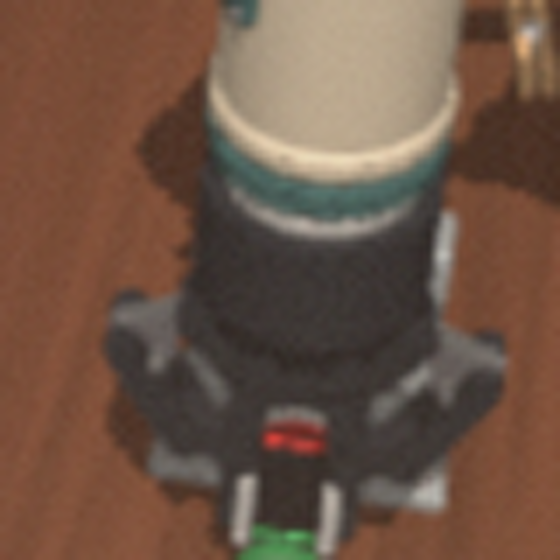

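The cameras can't see the mouth here because the arm hides it, so I'll continue by feel along the measured axis.

Run:
```python
from h import *
delta([.4816,-.097,.0555],1.6215)
```

```text
t 18.25 delta cm [-2.76  -0.061  0.087] turn [-0.0026 -0.0018  0.0011]
```

Request:
move_arm:
  deltas:
    - [[-0.8, -0.06, 0.09], [-0.002, 0, 0.001]]
    - [[-1.6, -0.06, 0.09], [-0.002, 0, 0.001]]
    - [[-2.4, -0.06, 0.09], [-0.002, 0, 0.001]]
    - [[-2.75, -0.06, 0.09], [-0.002, 0, 0.001]]
    - [[-2.75, -0.06, 0.09], [-0.002, 0, 0.001]]

```text
time_s: 18.88
tcp_pos: [0.4816, -0.0973, 0.0554]
tool_rot: [-2.164, -2.275, -0.001]
contact_force: [-0.7, -0.6, -1.3]
width: 0.0211
```

Run:
```python
from h import *
st();delta([.4818,-.101,.0555],1.6215)
```

```text
18.875 tcp [ 0.4816 -0.0973  0.0554] rot [-2.164e+00 -2.275e+00 -1.300e-03] F [-0.65 -0.6  -1.26] T [ 0.01 -0.01 -0.01] w 0.0211 q [-0.34  0.32  1.94  0.    0.88 -0.39]
t 18.875 delta cm [-0.373 -0.001 -0.008] turn [-0.0007 -0.0019 -0.0007]
```

Good position. Advancing in small steps until contact.

Request:
move_arm:
  deltas:
    - [[-0.2, 0, 0], [0, 0, 0]]
    - [[-0.4, 0, 0], [0, 0, 0]]
    - [[-0.5, 0, 0], [0, 0, 0]]
    - [[-0.5, 0, 0], [0, 0, 0]]

```text
time_s: 19.38
tcp_pos: [0.4819, -0.1023, 0.0554]
tool_rot: [-2.164, -2.275, -0.001]
contact_force: [-1.0, 0.7, -2.0]
width: 0.0209
```

Request:
move_arm:
  deltas:
    - [[-0.1, 0, 0], [0, 0, 0]]
    - [[-0.2, 0, 0], [0, 0, 0]]
    - [[-0.2, 0, 0], [0, 0, 0]]

```text
time_s: 19.75
tcp_pos: [0.482, -0.1043, 0.0554]
tool_rot: [-2.164, -2.275, -0.001]
contact_force: [-0.3, 0.4, -1.6]
width: 0.0209
```

Run:
```python
from h import *
st();delta(read_state()["tcp_pos"],1.6215)
```

```text
19.75 tcp [ 0.482  -0.1043  0.0554] rot [-2.164e+00 -2.275e+00 -1.400e-03] F [-0.32  0.44 -1.56] T [0.02 0.03 0.05] w 0.0209 q [-0.36  0.33  1.93  0.    0.89 -0.41]
t 19.75 delta cm [0. 0. 0.] turn [-0.0006 -0.0019 -0.0007]
```

Request:
move_arm:
  deltas:
    - [[-0.1, 0, 0], [0, 0, 0]]
    - [[-0.2, 0, 0], [0, 0, 0]]
    - [[-0.2, 0, 0], [0, 0, 0]]

```text
time_s: 20.12
tcp_pos: [0.482, -0.1062, 0.0554]
tool_rot: [-2.164, -2.274, -0.001]
contact_force: [0.1, 1.0, -1.2]
width: 0.0214
```

Run:
```python
from h import *
st();delta(read_state()["tcp_pos"],1.6215)
```

```text
20.125 tcp [ 0.482  -0.1062  0.0554] rot [-2.1639e+00 -2.2745e+00 -1.3000e-03] F [ 0.05  0.95 -1.2 ] T [ 0.03  0.03 -0.05] w 0.0214 q [-0.36  0.33  1.93  0.    0.89 -0.41]
t 20.125 delta cm [0. 0. 0.] turn [-0.0009 -0.0022 -0.0009]
```

Request:
move_arm:
  deltas:
    - [[-0.1, 0, 0], [0, 0, 0]]
    - [[-0.2, 0, 0], [0, 0, 0]]
    - [[-0.2, 0, 0], [0, 0, 0]]

```text
time_s: 20.5
tcp_pos: [0.4819, -0.1073, 0.0553]
tool_rot: [-2.164, -2.272, -0.003]
contact_force: [-0.0, 5.6, -0.0]
width: 0.0208
```

Run:
```python
from h import *
st();delta(read_state()["tcp_pos"],1.6215)
```

```text
20.5 tcp [ 0.4819 -0.1073  0.0553] rot [-2.1638 -2.2725 -0.0031] F [-0.04  5.55 -0.04] T [ 0.77 -0.02  0.06] w 0.0208 q [-0.36  0.33  1.93  0.    0.89 -0.41]
t 20.5 delta cm [0. 0. 0.] turn [-0.0011 -0.0041 -0.0017]
```

Jammed about 5–6 mm in, with 5.6 N axial and little lateral force, so it is centred. Now holding it firmly for over a second.

Request:
move_arm:
  deltas:
    - [[-0.16, 0, -0.02], [-0.001, -0.004, -0.002]]
    - [[-0.2, 0, -0.02], [-0.001, -0.004, -0.002]]
    - [[-0.24, 0, -0.02], [-0.001, -0.004, -0.002]]
    - [[-0.24, 0, -0.02], [-0.001, -0.004, -0.002]]
    - [[-0.24, 0, -0.02], [-0.001, -0.004, -0.002]]
    - [[-0.24, 0, -0.02], [-0.001, -0.004, -0.002]]
    - [[-0.24, 0, -0.02], [-0.001, -0.004, -0.002]]
    - [[-0.24, 0, -0.02], [-0.001, -0.004, -0.002]]

```text
time_s: 21.5
tcp_pos: [0.4817, -0.1078, 0.0554]
tool_rot: [-2.163, -2.274, -0.003]
contact_force: [0.2, 7.8, -0.2]
width: 0.0209
```

Run:
```python
from h import *
st();delta(read_state()["tcp_pos"],1.6215)
```

```text
21.5 tcp [ 0.4817 -0.1078  0.0554] rot [-2.1634 -2.2741 -0.0033] F [ 0.2   7.76 -0.17] T [ 1.19 -0.18  0.08] w 0.0209 q [-0.36  0.33  1.93  0.    0.89 -0.42]
t 21.5 delta cm [0. 0. 0.] turn [-0.0004 -0.0035 -0.0008]
```

Request:
move_arm:
  deltas:
    - [[-0.28, 0, -0.02], [0, -0.004, -0.001]]
    - [[-0.31, 0, -0.02], [0, -0.004, -0.001]]
    - [[-0.31, 0, -0.02], [0, -0.004, -0.001]]
    - [[-0.31, 0, -0.02], [0, -0.004, -0.001]]
    - [[-0.31, 0, -0.02], [0, -0.004, -0.001]]
    - [[-0.31, 0, -0.02], [0, -0.004, -0.001]]
    - [[-0.31, 0, -0.02], [0, -0.004, -0.001]]
    - [[-0.31, 0, -0.02], [0, -0.004, -0.001]]

```text
time_s: 22.5
tcp_pos: [0.4818, -0.1082, 0.0554]
tool_rot: [-2.164, -2.273, -0.004]
contact_force: [2.6, 10.0, 0.3]
width: 0.0207
```

Request:
move_arm:
  deltas:
    - [[-0.31, 0, -0.02], [0, -0.004, -0.001]]
    - [[-0.31, 0, -0.02], [0, -0.004, -0.001]]
    - [[-0.31, 0, -0.02], [0, -0.004, -0.001]]
    - [[-0.31, 0, -0.02], [0, -0.004, -0.001]]

```text
time_s: 23.0
tcp_pos: [0.4818, -0.1083, 0.0554]
tool_rot: [-2.164, -2.271, -0.006]
contact_force: [1.8, 11.1, -1.0]
width: 0.0205
```

Run:
```python
from h import *
st();delta(read_state()["tcp_pos"],1.6215)
```

```text
23.0 tcp [ 0.4818 -0.1083  0.0554] rot [-2.1642 -2.2711 -0.0058] F [ 1.8  11.05 -1.04] T [ 1.77 -0.29  0.09] w 0.0205 q [-0.37  0.33  1.93  0.01  0.89 -0.42]
t 23.0 delta cm [0. 0. 0.] turn [-0.0004 -0.0058 -0.0025]
```

No-go confirmed: it did not enter, held at 8–11 N for over 2 s. Withdrawing.

Request:
move_arm:
  deltas:
    - [[0.5, 0, 0], [0, -0.006, -0.002]]
    - [[1.5, 0, 0], [0, -0.006, -0.002]]
    - [[3, 0, 0], [0, -0.006, -0.002]]
    - [[4, 0, 0], [0, -0.006, -0.002]]
    - [[4, 0, -4], [0, -0.006, -0.002]]
    - [[4, 0, -8], [0, -0.006, -0.002]]
    - [[4, 0, -10.5], [0, -0.006, -0.002]]
    - [[4, 0, -10.5], [0, -0.006, -0.002]]

```text
time_s: 24.0
tcp_pos: [0.4813, -0.069, 0.1625]
tool_rot: [2.161, 2.274, 0.003]
contact_force: [0.1, 0.7, -2.8]
width: 0.0202
```

Run:
```python
from h import *
R=Ro.from_rotvec([1.8355,2.5458,.0066]).as_matrix();y=np.arctan2(R[1,0],R[0,0]);print(y,R.round(4))
st();delta([.5461,.1953,.14],y)
```

```text
1.892241143499957 [[-0.3159  0.9488  0.005 ]
 [ 0.9488  0.3159  0.0016]
 [-0.      0.0052 -1.    ]]
24.0 tcp [ 0.4813 -0.069   0.1625] rot [2.1612 2.2738 0.0027] F [ 0.12  0.67 -2.77] T [-0.04  0.    0.03] w 0.0202 q [-0.29  0.19  1.8  -0.    1.14 -0.34]
t 24.0 delta cm [26.074  7.802  2.227] turn [ 0.0041  0.0027 -0.2707]
```

Request:
move_arm:
  deltas:
    - [[26.07, 7.8, 1], [0.004, 0.003, -0.27]]
    - [[26.07, 7.8, 1], [0.004, 0.003, -0.27]]
    - [[26.07, 7.8, 1], [0.004, 0.003, -0.27]]
    - [[26.07, 7.8, 1], [0.004, 0.003, -0.27]]
    - [[26.07, 7.8, 1], [0.004, 0.003, -0.27]]
    - [[26.07, 7.8, 2.2], [0.004, 0.003, -0.27]]
    - [[26.07, 7.8, 2.2], [0.004, 0.003, -0.27]]

```text
time_s: 24.88
tcp_pos: [0.5441, 0.1936, 0.1379]
tool_rot: [-1.837, -2.545, 0.007]
contact_force: [-0.3, 0.3, -2.4]
width: 0.0209
```

Run:
```python
from h import *
st();delta([.5461,.1953,.06],1.8922)
t=get_image("top");s=get_image("side")
b=s[250:370,250:370,::-1]
cv2.imwrite("pics/p10.png",cv2.resize(b,None,fx=5,fy=5,interpolation=2))
```

```text
24.875 tcp [0.5441 0.1936 0.1379] rot [-1.837  -2.5447  0.0074] F [-0.28  0.33 -2.36] T [-0.   -0.01 -0.04] w 0.0209 q [ 0.22  0.35  1.64 -0.    1.16 -0.1 ]
t 24.875 delta cm [0.1   0.292 7.793] turn [-0.0056  0.0003 -0.0011]
```

View pics/p10.png

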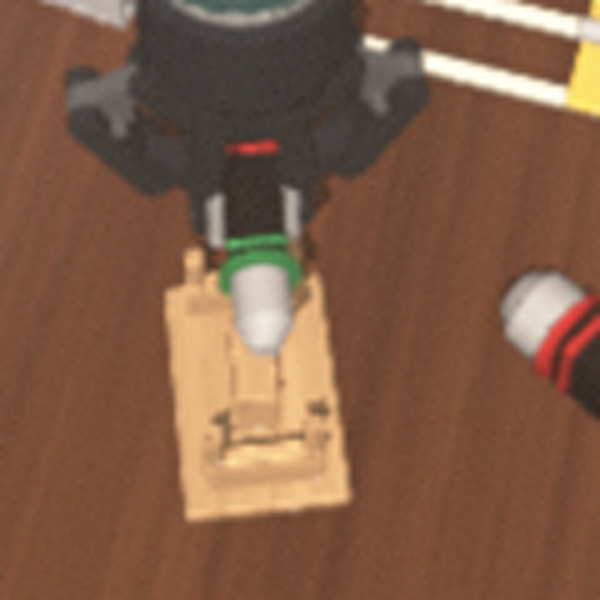

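Request:
move_arm:
  deltas:
    - [[0.1, 0.29, 3], [-0.006, 0, -0.001]]
    - [[0.1, 0.29, 6], [-0.006, 0, -0.001]]
    - [[0.1, 0.29, 7], [-0.006, 0, -0.001]]
    - [[0.1, 0.29, 7], [-0.006, 0, -0.001]]
    - [[0.1, 0.29, 7], [-0.006, 0, -0.001]]

```text
time_s: 25.6
tcp_pos: [0.5488, 0.1952, 0.0709]
tool_rot: [1.837, 2.543, 0.008]
contact_force: [0.6, 0.0, -1.7]
width: 0.0208
```

Run:
```python
from h import *
st();delta([.5461,.1953,.042],1.8922)
```

```text
25.6 tcp [0.5488 0.1952 0.0709] rot [1.8374 2.5431 0.0079] F [ 0.56  0.02 -1.71] T [ 0.04 -0.04 -0.02] w 0.0208 q [ 0.22  0.41  1.73  0.    1.   -0.1 ]
t 25.6 delta cm [ 0.091 -0.271  2.883] turn [ 0.0065  0.0004 -0.0019]
```

Request:
move_arm:
  deltas:
    - [[0.09, -0.27, 0.5], [0.003, 0, -0.002]]
    - [[0.09, -0.27, 1.0], [0.003, 0, -0.002]]
    - [[0.09, -0.27, 1.5], [0.003, 0, -0.002]]
    - [[0.09, -0.27, 1.5], [0.003, 0, -0.002]]

```text
time_s: 26.1
tcp_pos: [0.5455, 0.1952, 0.0552]
tool_rot: [1.836, 2.547, 0.003]
contact_force: [-1.0, -0.0, -1.7]
width: 0.0211
```

Run:
```python
from h import *
st();delta([.5461,.1953,.039],1.8922)
```

```text
26.1 tcp [0.5455 0.1952 0.0552] rot [1.8361 2.5472 0.0026] F [-1.01 -0.03 -1.65] T [-0.06 -0.05  0.02] w 0.0211 q [ 0.22  0.43  1.75 -0.    0.96 -0.1 ]
t 26.1 delta cm [-0.01   0.053  1.625] turn [0.0022 0.0003 0.0002]
```

Request:
move_arm:
  deltas:
    - [[0, 0.05, 0.5], [0, 0, 0]]
    - [[0, 0.05, 1.0], [0, 0, 0]]
    - [[0, 0.05, 1.4], [0, 0, 0]]
    - [[0, 0.05, 1.5], [0, 0, 0]]
    - [[0, 0.05, 1.5], [0, 0, 0]]

```text
time_s: 26.72
tcp_pos: [0.5461, 0.1954, 0.0402]
tool_rot: [1.836, 2.547, 0.003]
contact_force: [-0.8, -0.0, -1.0]
width: 0.0209
```

Run:
```python
from h import *
st();delta([.5461,.1953,.038],1.8922)
b=get_image("side")[250:370,250:370,::-1]
cv2.imwrite("pics/p11.png",cv2.resize(b,None,fx=5,fy=5,interpolation=2))
```

```text
26.725 tcp [0.5461 0.1954 0.0402] rot [1.8362e+00 2.5472e+00 2.5000e-03] F [-0.81 -0.01 -1.03] T [ 0.03 -0.01  0.08] w 0.0209 q [ 0.22  0.45  1.76 -0.    0.93 -0.1 ]
t 26.725 delta cm [-0.008 -0.002  0.217] turn [0.0022 0.0003 0.0002]
```

View pics/p11.png

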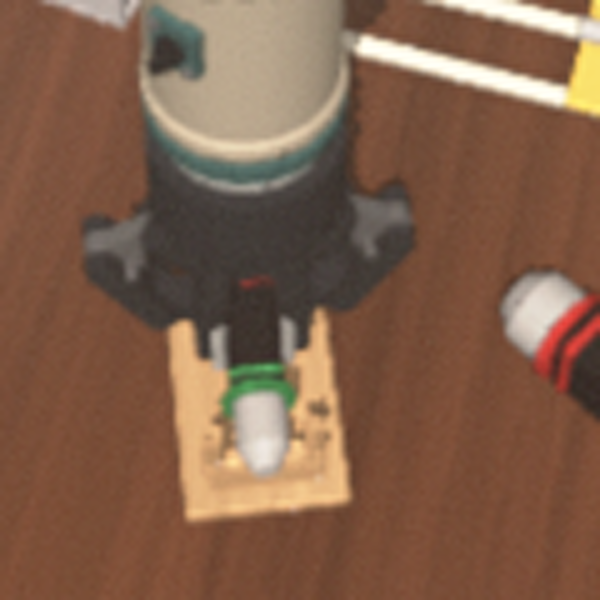

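The go plug lies centred over the front notch (crop px 262,455). Lowering until it touches.

Request:
move_arm:
  deltas:
    - [[0, 0, 0.1], [0, 0, 0]]
    - [[0, 0, 0.2], [0, 0, 0]]
    - [[0, 0, 0.22], [0, 0, 0]]

```text
time_s: 27.15
tcp_pos: [0.5461, 0.1954, 0.0381]
tool_rot: [1.836, 2.547, 0.003]
contact_force: [-0.8, 0.0, -2.1]
width: 0.0213
```

Request:
move_arm:
  deltas:
    - [[0, 0, 0.05], [0, 0, 0]]
    - [[0, 0, 0.1], [0, 0, 0]]
    - [[0, 0, 0.1], [0, 0, 0]]

```text
time_s: 27.52
tcp_pos: [0.5461, 0.1954, 0.038]
tool_rot: [1.836, 2.547, 0.003]
contact_force: [-2.0, -0.1, 5.2]
width: 0.0214
```

Seated (support force +7 N at the same height as when gripped). Releasing.

Request:
move_arm:
  deltas:
    - [[0, 0, 0], [0, 0, 0]]
    - [[0, 0, 0], [0, 0, 0]]
    - [[0, 0, 0], [0, 0, 0]]
    - [[0, 0, 0], [0, 0, 0]]
  grip: 0.4

```text
time_s: 28.02
tcp_pos: [0.5461, 0.1954, 0.0379]
tool_rot: [1.836, 2.547, 0.003]
contact_force: [0.3, 0.3, -0.0]
width: 0.0513
```

Request:
move_arm:
  deltas:
    - [[0, 0, -1], [0, 0, 0]]
    - [[0, 0, -4], [0, 0, 0]]
    - [[0, 0, -8], [0, 0, 0]]
    - [[0, 0, -12], [0, 0, 0]]
    - [[0, 0, -15], [0, 0, 0]]
    - [[-5, -10, -15], [0, 0, 0]]
    - [[-10, -16, -15], [0, 0, 0]]
    - [[-10, -22, -15], [0, 0, 0]]

```text
time_s: 29.02
tcp_pos: [0.4132, 0.0625, 0.1882]
tool_rot: [1.834, 2.545, 0.004]
contact_force: [-0.2, -0.7, 0.7]
width: 0.0515
```

Run:
```python
from h import *
st()
t=get_image("top");s=get_image("side")
cv2.imwrite("pics/top9.png",t[:,:,::-1]);cv2.imwrite("pics/side9.png",s[:,:,::-1])
b=s[285:360,265:345,::-1];a=t[210:270,190:270,::-1]
cv2.imwrite("pics/p12.png",np.hstack([cv2.resize(a,(400,300),interpolation=2),cv2.resize(b,(400,375),interpolation=2)[:300]]))
cv2.imwrite("pics/p13.png",cv2.resize(np.hstack([t,s])[:,:,::-1],(800,300),interpolation=3))
```

```text
29.025 tcp [0.4132 0.0625 0.1882] rot [1.8344 2.5453 0.0037] F [-0.22 -0.74  0.69] T [-0.05 -0.    0.03] w 0.0515 q [-0.02  0.07  1.88 -0.    1.19 -0.34]
```

View pics/p12.png

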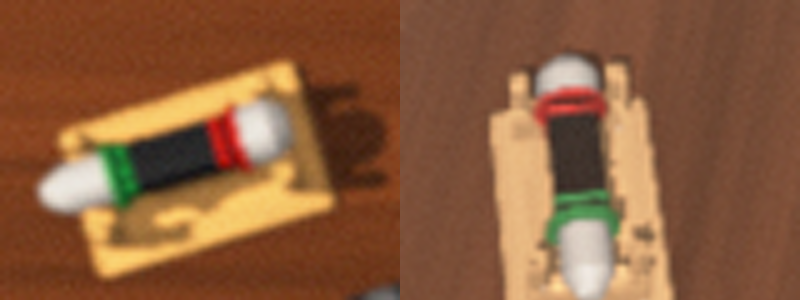

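View pics/p13.png

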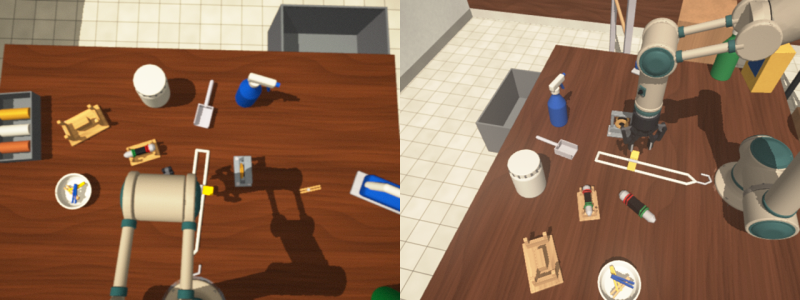

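The gauge is back in the stand at its original pixels (top crop 40,195 to 292,120), and the laundry things haven't moved. I'll let the arm settle and hand in.

Request:
move_arm:
  deltas:
    - [[0, 0, 0], [0, 0, 0]]
    - [[0, 0, 0], [0, 0, 0]]
    - [[0, 0, 0], [0, 0, 0]]

```text
time_s: 29.5
tcp_pos: [0.4082, 0.0624, 0.1874]
tool_rot: [-1.839, -2.546, 0.003]
contact_force: [-1.3, 0.4, -0.3]
width: 0.0512
```

Run:
```python
from h import *
st();print(close_job())
```

```text
29.5 tcp [0.4082 0.0624 0.1874] rot [-1.8386 -2.5456  0.0032] F [-1.31  0.37 -0.28] T [-0.01 -0.01 -0.01] w 0.0512 q [-0.02  0.06  1.89 -0.    1.19 -0.34]
the job is handed in; nothing more can be done
None
```

The bush passed the check: the go end went fully home and the no-go end did not enter. The gauge is back in its stand. The job was handed in at 29.5 s.

- **Go end:** I took the smaller gauge from the small stand and felt the green end into the −y side of the bush. It went in until the collar stopped hard against the bush at about 8 N, and the side camera showed the nose inside the bore.
- **Centring:** I drew it partly back and probed the play to find the true bore axis. That gave both sides in x but only the upper stop in z, so the lower side was inferred from the known clearance. Then I drew it out.
- **No-go end:** I pressed the red end into the +y mouth. It jammed about 5–6 mm in, and I held it at 8–11 N for about 2.5 s with little sideways force.
- **Forces:** The largest force I read on the bracket was about 11 N, against the 20 N limit. I only read forces at the end of each move, so short peaks between readings would not show.
- **Last checks:** In the final pictures the gauge lies where it started, the laundry things look unmoved, and the gripper is clear and in free air.
- **Not seen:** The arm hid the bore mouth from both cameras during the no-go press, so that step rests on force and position alone.
- **Disagreements:** The two cameras differed by up to about 3–4 mm on the bracket's position. My first height was about 1.5–2 mm too high and was corrected by feel.

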